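# Load the demagnetiser tray and hold it out at the mark

### The arm

A 6-joint arm with a two-finger parallel gripper is mounted at the origin on the work surface. World frame = base frame: x ahead of the robot, y to its left, z up, the work surface at z = 0. Lengths are in m, angles in degrees, forces in N, time in s.
With the tool pointing down it reaches from about 0.35 to 0.875 m from the base axis. Payload 4.2 kg.
Tool frame: the origin (TCP) lies midway between the tips of the shut fingers; the grasp point (between the pads) lies 19 mm behind it; z points along the fingers, x is the direction in which the jaws open and shut, and the axes are right-handed (so a half turn about z gives the same grasp; the last joint's range is limited). The gripper opens to 87 mm and grips with 3 to 60 N. Pads are 19 mm wide; open, the fingers measure 117 mm over their backs; the gripper's body (75 mm by 190 mm) begins 51 mm behind the grasp point.
Start: joints at [83.342, 22.042, 0.453, 0, -68.411, -14.817], TCP at [0.229, 0.582, 0.223] pointing down, gripper open.
Joint ranges: [-179.83, 179.83], [-69.29, 118.12], [-61.27, 80.66], [-181.25, 117.63], [-171.15, -9.14], [-177.46, 177.46]. Speed limits (degrees/s): [159.86, 159.86, 180, 180, 180, 180].

### API

Orientations are given as a 3x3 rotation matrix whose columns are the frame's x, y, z axes.
In Python, from station import sense, capture, finish_job, find_in gives the robot as it stands.
- The arm moves only by the shell command python3 -m creep 'ROWS'. ROWS is JSON, a list of rows, each a list of 7 numbers: the shift along the tool's x, y, z in mm, then the turn, a rotation vector about the tool's x, y, z in degrees, then the opening, from 0 (shut) to 1 (fully open). A call has exactly 10 rows; each row shifts and turns the commanded pose from where the row before left it, along the tool's axes as they then stand; what a row does not reach is not made up. A row lasts 1/8 s, in which the tool goes at most 62.5 mm and 10.7 degrees, less where a joint would pass 70% of its speed; a pose out of reach is approached as far as the arm can. A call with a gripper value outside its range is refused whole. The fingers move at their own pace and stop on an object; the grip force is fixed at half the most. Time passes only in rows, so rows that do not move let the fingers close, or fill a call up. It gives the time, the measured TCP pose, the force and the opening at its end, in the units of the state.
- sense(): the state, without advancing time (a new reading comes with each control period).
- capture(name): name is "scene" or "top" or "wrist"; returns a dict with "color" (384x512x3 uint8, blue, green, red), "vertical_fov" (degrees; the focal length in pixels is half the picture's height over the tangent of half this angle, whatever the lens; pixels are square), "cx", "cy" (the principal point, pixels), "k1" (the pictures are not rectified: a ray, as slopes to the right and down, at radius r is drawn at 1 + k1 r^2 times it, then the intrinsics apply), "R" (3x3) and "t" (3): a world point X has camera coordinates R X + t. Camera axes: x right, y down, z forward; pixel columns grow to the right and rows downward; lengths in m; the calibration is good to about 2 mm. A picture is of the moment at which its call begins. There is no depth.
- finish_job(): hands the job in, once; it reports no verdict.
Trained networks look in the newest picture that a camera, given by its name, has taken for a name from the list of things; names that differ only in an ending like _2 or _b are one class to them, and where a whole thing is asked for, a point or a joint stands for the part that bears it (a point fixed in the world has none). Each returns a list of dicts, best first, with "p" (0 to 1); they miss things now and then, are a little off and sometimes report something else, mostly with a low value. They report only what shows in the picture. A call takes as long as a camera call. They do not tell look-alikes from the thing itself.
- find_in(camera, name): "xy" ([column, row] in pixels, amid what is visible of it).
The state is a dict: "time_s": time; "joints": joint angles; "joint_velocities": joint speeds; "effort": joint torques, N m; "tcp_pos": TCP position; "ee_rot": TCP orientation; "wrist_force": force on the tool from outside, world axes, zero at the start; "moment": the same for the moment, N m; "gripper_width": opening from 0.0 (shut) to 1.0 (fully open).
Only numpy, scipy, OpenCV 4.12 (cv2) and the standard library are available. Lean on these libraries where they do the work, as an engineer would, in place of code of your own. Each camera call takes 0.05 s, during which the arm holds its last target. There are 200 camera calls.

### The job

Load the bench demagnetiser: lay the three loose bearings flat in its sliding tray while the tray is fully home, one in each cell, so that they sit in a neat row. Then grip the tray's upright black handle, pull the tray out against its return spring until its pointer lines up with the upright mark plate beside it, and keep it there: finish while still holding the handle, without letting go. Leave the spray can, pulley and wrench where they are.

Things in the scene. Friction and masses are not known exactly. Their poses are not given: they have to be found in the camera images.
- fixture: grey base of the demagnetiser, fixed, 360 x 280 x 12 mm; origin at bench level, 10 mm to -x of its middle. +x points from the handle to the green spring housing (top 62 mm above the bench, near face 115 mm to +x of the origin); the aluminium tray on it pulls out towards -x, roughly towards the robot; y runs along the row of cells
- carriage (a joint): how far the tray is pulled out, m: 0 is fully home against a stop, growing towards the fixture's -x, at most 0.11. A spring draws it home with 4 N at 0, growing by 0.8 N per 10 mm (about 11 N at 85 mm)
- handle (a point): black upright handle plate at the tray's near end, 14 mm thick along the fixture's x, 44 mm wide along y, 45 mm tall, from 34 to 79 mm above the bench. This point is its centre, 56 mm above the bench, 90 mm to -x of the middle cell's centre; it rises from the tray's flat plate; axes as the fixture's. The cells' fence is 52 mm behind its far face
- cell_a (a point): first (lowest fixture y) of the tray's row of three open square cells, 52 mm square inside, ringed by a low dark fence 6 mm high and 5 mm thick; cell centres are 57 mm apart; this point is the centre of the cell's floor, 34 mm above the bench, and moves with the tray; axes as the fixture's
- cell_b (a point): middle cell of the tray's row of three open square cells, 52 mm square inside, ringed by a low dark fence 6 mm high and 5 mm thick; cell centres are 57 mm apart; this point is the centre of the cell's floor, 34 mm above the bench, and moves with the tray; axes as the fixture's
- cell_c (a point): last (highest fixture y) of the tray's row of three open square cells, 52 mm square inside, ringed by a low dark fence 6 mm high and 5 mm thick; cell centres are 57 mm apart; this point is the centre of the cell's floor, 34 mm above the bench, and moves with the tray; axes as the fixture's
- pointer (a point): tip of the tray's pointer, a dark steel bar 4 mm wide (along the fixture's x) that sticks out sideways from the tray to the fixture's +y; it moves with the tray
- mark (a point): the mark: centreline, 34 mm above the bench, of a thin upright steel plate, 4 mm thick along the fixture's x and 20 mm along y, on a dark clamp block on the fixture's +y side, 3 mm clear of the pointer's tip sideways. Fixed, 50 to 85 mm to -x of where the pointer starts; axes as the fixture's. Lined up: pointer and plate at the same fixture x
- bearing_a_center (a point): grease-sealed steel ball bearing, a solid disc-shaped ring lying flat, 42 mm diameter, 24 mm tall, about 160 g, starting loose on the bench; this point is its centre, 12 mm above its underside. The three bearings are alike and interchangeable
- bearing_b_center (a point): grease-sealed steel ball bearing, a solid disc-shaped ring lying flat, 42 mm diameter, 24 mm tall, about 160 g, starting loose on the bench; this point is its centre, 12 mm above its underside. The three bearings are alike and interchangeable
- bearing_c_center (a point): grease-sealed steel ball bearing, a solid disc-shaped ring lying flat, 42 mm diameter, 24 mm tall, about 160 g, starting loose on the bench; this point is its centre, 12 mm above its underside. The three bearings are alike and interchangeable
- spray_can: bystander: upright spray can, 56 mm diameter, 170 mm tall; origin at its underside. Leave it alone
- pulley: bystander: dark grooved belt pulley lying flat, 64 mm diameter, 30 mm tall; origin at its underside. Leave it alone
- wrench: bystander: steel wrench, 170 mm long, lying flat; origin under its middle. Leave it alone
Not all that is in view belongs to the job. What is shaped like the part that bears bearing_c_center but yellow is not meant.

How it is judged:
By the outcome, as a careful person would: the job done as asked, in the order asked, and still so for the second after the job is handed in, while the arm keeps its last pose, push and grip.
It also fails if it takes over 72 s, if anything falls off the work surface, if the arm or the gripper's body presses on something with over 40 N, if the wrist force passes 120 N, or if a joint passes its speed limit or range.

## Working session

There is one attempt and no reset: what is moved stays moved. The work goes in short steps, Python scripts to look and compute and a shell command to move; the robot and the scene stay as the last step left them, time stands still between calls to the robot, and variables do not carry over. Pictures are saved under pics/ and viewed, about 8 in all and at most 12, crops included, and the job is handed in when it is done.

```bash
mkdir -p pics; ls; cat > h.py <<'E'
import numpy as np, cv2
from station import sense, capture, find_in
def K(c):
    h,w=c["color"].shape[:2]; f=h/2/np.tan(np.radians(c["vertical_fov"])/2)
    return np.array([[f,0,c["cx"]],[0,f,c["cy"]],[0,0,1]])
def ray(c,xy,z):
    D=np.array([c["k1"],0,0,0.])
    u=cv2.undistortPoints(np.array([[xy]],float),K(c),D)[0,0]
    R=np.array(c["R"]);t=np.array(c["t"]); o=-R.T@t; d=R.T@np.array([u[0],u[1],1])
    return o+d*(z-o[2])/d[2]
def proj(c,X):
    R=np.array(c["R"]);p=cv2.projectPoints(np.array([X],float),cv2.Rodrigues(R)[0],np.array(c["t"],float),K(c),np.array([c["k1"],0,0,0.]))[0]
    return p[0,0]
E
python3 - <<'E'
from h import *
s=sense();print(s["time_s"],s["tcp_pos"],np.round(s["ee_rot"],3),s["gripper_width"],s["wrist_force"])
zs=dict(bearing_a_center=.012,cell_a=.034,handle=.056,pointer=.034,mark=.034,fixture=.012,spray_can=.085,pulley=.015,wrench=.005)
ims=[]
for n in("scene","top"):
    c=capture(n);im=c["color"];ims.append(im);print(n,c["vertical_fov"],-np.array(c["R"]).T@c["t"])
    for k,z in zs.items():
        for r in find_in(n,k)[:6]: 
            if r["p"]>.15: print(k,round(r["p"],2),np.round(r["xy"],1),np.round(ray(c,r["xy"],z),3)[:2])
cv2.imwrite("pics/1.png",ims[0]);cv2.imwrite("pics/2.png",ims[1])
E
```

```text
pics
0.0 [0.22859246 0.58105316 0.22147256] [[-0.366 -0.93  -0.001]
 [-0.93   0.366 -0.002]
 [ 0.002 -0.    -1.   ]] 1.0006377664327402 [-0.61174998 -0.10343383 -0.05549999]
scene 43.18142906706872 [ 1.7276427  -0.42379121  1.29835399]
cell_a 0.85 [286.5 201.5] [0.616 0.153]
handle 0.61 [285.3 199.3] [0.623 0.143]
pointer 0.66 [284.4 198.7] [0.599 0.152]
mark 0.45 [305.9 178.9] [0.534 0.273]
fixture 0.77 [289.7 206.3] [0.623 0.163]
fixture 0.31 [285.1 196.2] [0.569 0.17 ]
fixture 0.19 [209.6 267.6] [ 0.773 -0.199]
spray_can 0.96 [130.1 252.4] [ 0.672 -0.424]
spray_can 0.51 [282.1 199. ] [0.643 0.12 ]
pulley 0.83 [209.  266.1] [ 0.769 -0.199]
wrench 0.66 [326.7 149.2] [0.377 0.452]
top 46.60495644228155 [0.38292305 0.04285298 1.38224012]
bearing_a_center 0.63 [325.5 226.4] [ 0.46  -0.166]
cell_a 0.85 [220.5 179.3] [0.608 0.154]
cell_a 0.57 [325.4 176. ] [ 0.614 -0.168]
handle 0.6 [218.  179.5] [0.604 0.16 ]
handle 0.54 [126.  255.6] [0.378 0.437]
pointer 0.8 [219.6 181.9] [0.6   0.157]
pointer 0.68 [410.5 151.1] [ 0.69  -0.439]
mark 0.58 [178.2 208.3] [0.52  0.284]
fixture 0.66 [215.9 183.5] [0.599 0.171]
spray_can 0.73 [409.6 151.8] [ 0.676 -0.418]
pulley 0.81 [332.4 133.1] [ 0.754 -0.198]
wrench 0.78 [128.1 259.8] [0.365 0.445]
wrench 0.2 [367.8 216.7] [ 0.489 -0.301]
```

```bash
python3 - <<'E'
import cv2
a=cv2.imread("pics/2.png");cv2.imwrite("pics/2b.png",cv2.resize(a[90:330,100:440],None,fx=2.3,fy=2.3,interpolation=cv2.INTER_CUBIC))
E
```

```text
(no output)
```

View pics/2b.png

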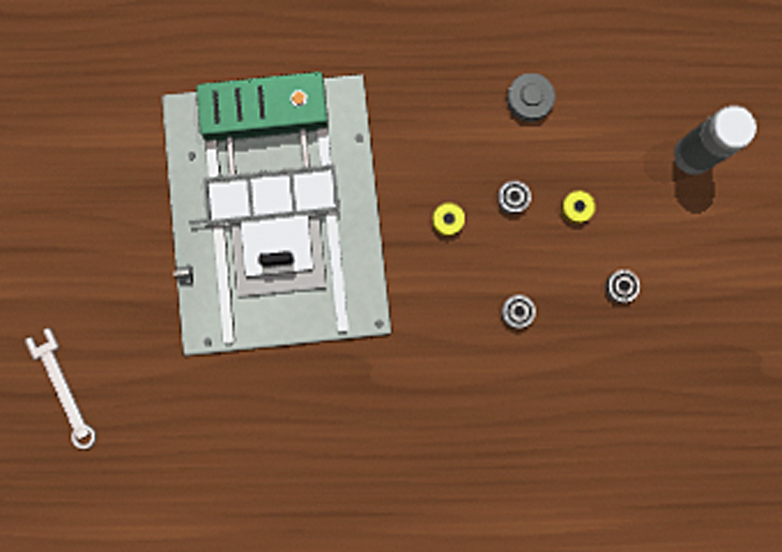

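View pics/1.png

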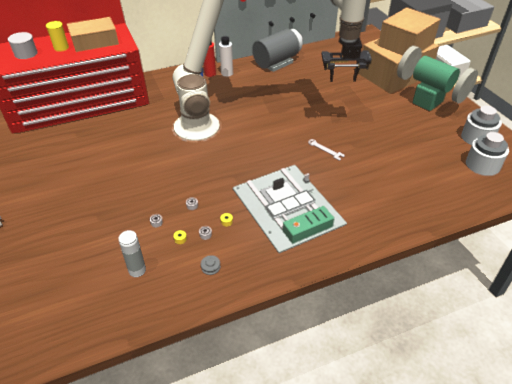

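Loose grey bearings are at about (323,176), (326,226) and (371,214) in the top view. The yellow look-alikes at about (295,185) and (352,180) are not wanted. The tray, handle (219,203), pointer and mark are on the left.

```bash
python3 - <<'E'
from h import *
c=capture("top")
P=lambda x,y:(x/2.3+100,y/2.3+90)
for n,x,y,z in [("b1",514,197,.02),("b2",519,312,.02),("b3",624,286,.02),("y1",449,219,.02),("y2",579,207,.02),("cA",314,190,.034),("cB",271,195,.034),("cC",228,199,.034),("handletop",277,260,.079),("ptr",192,225,.034),("mark",183,276,.045),
 ("f_nl",184,355,.012),("f_nr",391,333,.012),("f_fr",364,75,.012),("f_fl",163,95,.012)]:
    print(n,np.round(ray(c,P(x,y),z),4)[:2], np.round(P(x,y),1))
g=cv2.cvtColor(c["color"],cv2.COLOR_BGR2GRAY)
w=capture("wrist"); print(w["vertical_fov"],np.round(w["R"],3),-np.array(w["R"]).T@w["t"],w["k1"])
E
```

```text
b1 [ 0.6174 -0.1641] [323.5 175.7]
b2 [ 0.462  -0.1658] [325.7 225.7]
b3 [ 0.4945 -0.3087] [371.3 214.3]
y1 [ 0.5885 -0.0754] [295.2 185.2]
y2 [ 0.6026 -0.2519] [351.7 180. ]
cA [0.6281 0.1051] [236.5 172.6]
cB [0.6222 0.1626] [217.8 174.8]
cC [0.6177 0.2202] [199.1 176.5]
handletop [0.5297 0.1512] [220.4 203. ]
ptr [0.5833 0.2683] [183.5 187.8]
mark [0.5141 0.2779] [179.6 210. ]
f_nl [0.4113 0.2819] [180.  244.3]
f_nr [0.4371 0.0051] [270.  234.8]
f_fr [0.7923 0.036 ] [258.3 122.6]
f_fl [0.7687 0.3139] [170.9 131.3]
70.99344033381058 [[-0.366 -0.931  0.   ]
 [-0.893  0.351  0.281]
 [-0.262  0.103 -0.96 ]] [0.30070157 0.55219622 0.38500989] -0.0010237128291078284
```

```bash
cat >> h.py <<'E'
from scipy.spatial.transform import Rotation as Ro
A=np.radians(5.1); X=np.array([np.cos(A),np.sin(A),0]); Y=np.array([-X[1],X[0],0])
RT=np.column_stack([-X,Y,[0,0,-1]])
def plan(t,n,nr=None):
    "rows to reach TCP target t with orientation RT: n rows of shift, turn in first nr"
    s=sense(); R=np.array(s["ee_rot"]); d=(np.array(t)-s["tcp_pos"])/n*1000; nr=nr or n
    rv=Ro.from_matrix(R.T@RT).as_rotvec(degrees=True)/nr
    print("off",np.round(d*n,1),"turn",np.round(rv*nr,2))
    for i in range(n):
        print(np.round(R.T@d,0).astype(int).tolist(),np.round(rv,1).tolist() if i<nr else 0)
        if i<nr: R=R@Ro.from_rotvec(rv,degrees=True).as_matrix()
E
python3 -c "
from h import *
plan([.617,-.164,.2],14,10)"
```

```text
off [ 388.2 -745.6  -22.6] turn [ 0.    0.   63.43]
[39, -45, 2] [0.0, 0.0, 6.3]
[34, -49, 2] [0.0, 0.0, 6.3]
[28, -53, 2] [0.0, 0.0, 6.3]
[22, -56, 2] [0.0, 0.0, 6.3]
[16, -58, 2] [0.0, 0.0, 6.3]
[10, -59, 2] [0.0, 0.0, 6.3]
[3, -60, 2] [0.0, 0.0, 6.3]
[-4, -60, 2] [0.0, 0.0, 6.3]
[-10, -59, 2] [0.0, 0.0, 6.3]
[-17, -58, 2] [0.0, 0.0, 6.3]
[-23, -56, 2] 0
[-23, -56, 2] 0
[-23, -56, 2] 0
[-23, -56, 2] 0
```

```bash
python3 -m creep '[[39,-45,2,0,0,6.3,1],[34,-49,2,0,0,6.3,1],[28,-53,2,0,0,6.3,1],[22,-56,2,0,0,6.3,1],[16,-58,2,0,0,6.3,1],[10,-59,2,0,0,6.3,1],[3,-60,2,0,0,6.3,1],[-4,-60,2,0,0,6.3,1],[-10,-59,2,0,0,6.3,1],[-17,-58,2,0,0,6.4,1]]'; python3 -m creep '[[-23,-56,2,0,0,0,1],[-23,-56,2,0,0,0,1],[-23,-56,0,0,0,0,1],[-23,-56,0,0,0,0,1],[0,0,0,0,0,0,1],[0,0,0,0,0,0,1],[0,0,0,0,0,0,1],[0,0,0,0,0,0,1],[0,0,0,0,0,0,1],[0,0,0,0,0,0,1]]'
python3 - <<'E'
from h import *
plan([.617,-.164,.2],1)
c=capture("wrist");cv2.imwrite("pics/3.png",c["color"])
for r in find_in("wrist","bearing_a_center"): print(round(r["p"],2),np.round(r["xy"]),np.round(ray(c,r["xy"],.02),4))
E
```

```text
time_s: 2.35
tcp_pos: [0.5099, 0.0496, 0.2029]
ee_rot: [[-0.996, -0.091, 0.001], [-0.091, 0.996, 0.0], [-0.001, 0.0, -1.0]]
wrist_force: [0.2, 0.6, 0.8]
gripper_width: 1.004
time_s: 3.6
tcp_pos: [0.6219, -0.1625, 0.1988]
ee_rot: [[-0.995, -0.095, 0.0], [-0.095, 0.995, -0.0], [-0.0, -0.0, -1.0]]
wrist_force: [0.6, 0.6, 0.2]
gripper_width: 1.002
off [-4.9 -1.5  1.2] turn [-0.    0.02  0.36]
[5, -1, -1] [-0.0, 0.0, 0.4]
0.89 [372. 185.] [ 0.4664 -0.1684  0.02  ]
```

View pics/3.png

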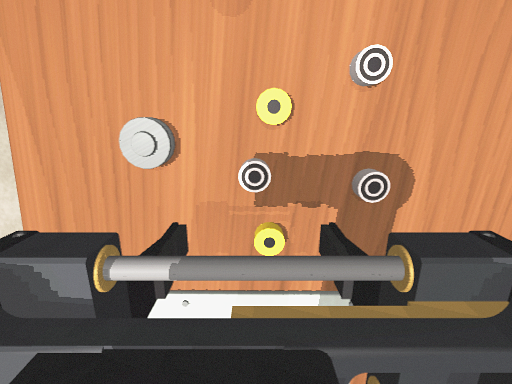

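The wrist view shows the wanted grey bearings at (254,176), (373,186) and (374,64), and yellow ones at (273,106) and (269,241). The pulley is at (147,143).

```bash
cat >> h.py <<'E'
def circ(c,xy,r=32,z=.024):
    "refine bearing: centroid of its dark+bright ring via Hough near xy"
    g=cv2.cvtColor(c["color"],cv2.COLOR_BGR2GRAY);x,y=map(int,xy)
    return ray(c,xy,z)
E
python3 - <<'E'
from h import *
c=capture("wrist")
s=sense();print("tcp px",proj(c,s["tcp_pos"]), proj(c,[s["tcp_pos"][0],s["tcp_pos"][1],.024]))
for p in [(254.5,175.5),(373,186),(374.5,64)]:
    print(p,np.round(ray(c,p,.024),4))
c=capture("top")
im=c["color"]
hsv=cv2.cvtColor(im,cv2.COLOR_BGR2HSV)
for x,y in[(323.5,175.7),(325.7,225.7),(371.3,214.3)]:
    x0,y0=int(x)-11,int(y)-11
    p=hsv[y0:y0+23,x0:x0+23]; m=(p[...,1]<60)
    yy,xx=np.nonzero(m); print(m.sum(),np.round(ray(c,(x0+xx.mean(),y0+yy.mean()),.02),4))
E
```

```text
tcp px [253.22240193 238.90188128] [253.17803585 179.10656568]
(254.5, 175.5) [ 0.6207 -0.1677  0.024 ]
(373, 186) [ 0.4668 -0.1684  0.024 ]
(374.5, 64) [ 0.4966 -0.3102  0.024 ]
250 [ 0.6155 -0.1721  0.02  ]
162 [ 0.4638 -0.164   0.02  ]
160 [ 0.4951 -0.3059  0.02  ]
```

```bash
python3 -m creep '[[1,-5,45,0,0,0,1],[0,0,45,0,0,0,1],[0,0,45,0,0,0,1],[0,0,40,0,0,0,1],[0,0,16,0,0,0,1],[0,0,0,0,0,0,1],[0,0,0,0,0,0,0],[0,0,0,0,0,0,0],[0,0,0,0,0,0,0],[0,0,0,0,0,0,0]]'
python3 - <<'E'
from h import *
c=capture("wrist");cv2.imwrite("pics/4.png",c["color"]);print(sense()["gripper_width"])
E
```

```text
time_s: 5.05
tcp_pos: [0.6216, -0.168, 0.0081]
ee_rot: [[-0.996, -0.095, 0.001], [-0.095, 0.996, -0.0], [-0.001, -0.0, -1.0]]
wrist_force: [0.5, 0.1, 0.3]
gripper_width: 0.628
0.5898772517260873
```

View pics/4.png

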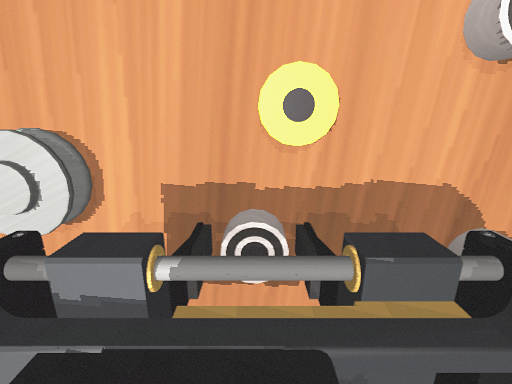

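The bearing at (256,252) lies centred between the fingers, which are still closing. Next I finish the grip, lift and carry it to above cell C.

```bash
python3 -m creep '[[0,0,0,0,0,0,0],[0,0,0,0,0,0,0],[0,0,0,0,0,0,0],[0,0,-48,0,0,0,0],[0,0,-48,0,0,0,0],[-4.5,55,-19,0,0,0,0],[-4.5,55,-19,0,0,0,0],[-4.5,55,-19,0,0,0,0],[-4.5,55,-19,0,0,0,0],[-4.5,55,-19,0,0,0,0]]'; python3 -m creep '[[-4,56,0,0,0,0,0],[-4,56,0,0,0,0,0],[0,0,0,0,0,0,0],[0,0,0,0,0,0,0],[0,0,0,0,0,0,0],[0,0,0,0,0,0,0],[0,0,0,0,0,0,0],[0,0,0,0,0,0,0],[0,0,0,0,0,0,0],[0,0,0,0,0,0,0]]'
python3 - <<'E'
from h import *
c=capture("wrist");cv2.imwrite("pics/5.png",c["color"]);s=sense()
print(proj(c,[*s["tcp_pos"][:2],.034]))
for n,z in [("cell_a",.034),("handle",.056),("mark",.034),("pointer",.034)]:
    for r in find_in("wrist",n): print(n,round(r["p"],2),np.round(r["xy"]),np.round(ray(c,r["xy"],z),4))
E
```

```text
time_s: 6.35
tcp_pos: [0.6171, 0.1097, 0.1985]
ee_rot: [[-0.996, -0.094, -0.001], [-0.094, 0.996, 0.0], [0.001, 0.0, -1.0]]
wrist_force: [-0.0, 0.2, -1.7]
gripper_width: 0.477
time_s: 7.6
tcp_pos: [0.6151, 0.2202, 0.1986]
ee_rot: [[-0.996, -0.095, 0.0], [-0.095, 0.996, -0.0], [-0.0, -0.0, -1.0]]
wrist_force: [-0.8, 0.6, -1.8]
gripper_width: 0.474
[253.17345575 181.03430142]
cell_a 0.84 [265. 123.] [0.6078 0.1494 0.034 ]
cell_a 0.68 [259. 110.] [0.6159 0.1356 0.034 ]
handle 0.56 [265. 126.] [0.6086 0.1515 0.056 ]
mark 0.85 [319. 226.] [0.5234 0.2726 0.034 ]
pointer 0.77 [259. 127.] [0.614  0.1544 0.034 ]
```

View pics/5.png

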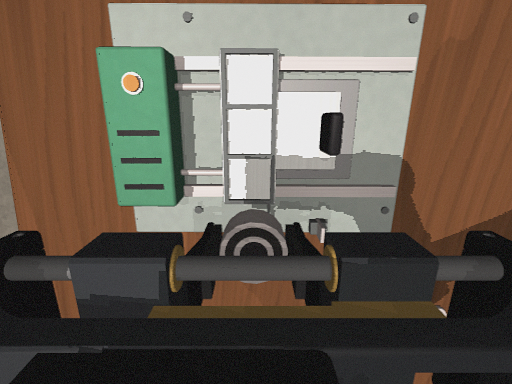

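Cells A, B and C are near (250,79), (250,131) and (249,179). The handle is at (332,133), the mark at (318,227), and the bearing is held well. Next I measure the cells.

```bash
python3 - <<'E'
from h import *
c=capture("wrist");g=cv2.cvtColor(c["color"],cv2.COLOR_BGR2GRAY)
print("row79 ",*zip(range(214,286),g[79,214:286]))
print("rows col235",*[(r,int(g[r,235])) for r in range(44,212)])
k=c["color"][130,210:350]
print("handle row133",*[(i,int(g[133,i])) for i in range(310,350)])
print("handle col331",*[(i,int(g[i,331])) for i in range(100,165)])
E
```

```text
row79  (214, np.uint8(185)) (215, np.uint8(185)) (216, np.uint8(182)) (217, np.uint8(184)) (218, np.uint8(185)) (219, np.uint8(194)) (220, np.uint8(201)) (221, np.uint8(152)) (222, np.uint8(129)) (223, np.uint8(131)) (224, np.uint8(134)) (225, np.uint8(118)) (226, np.uint8(117)) (227, np.uint8(202)) (228, np.uint8(239)) (229, np.uint8(237)) (230, np.uint8(235)) (231, np.uint8(234)) (232, np.uint8(234)) (233, np.uint8(234)) (234, np.uint8(235)) (235, np.uint8(236)) (236, np.uint8(234)) (237, np.uint8(234)) (238, np.uint8(235)) (239, np.uint8(234)) (240, np.uint8(234)) (241, np.uint8(234)) (242, np.uint8(234)) (243, np.uint8(235)) (244, np.uint8(235)) (245, np.uint8(235)) (246, np.uint8(234)) (247, np.uint8(234)) (248, np.uint8(235)) (249, np.uint8(235)) (250, np.uint8(235)) (251, np.uint8(235)) (252, np.uint8(235)) (253, np.uint8(234)) (254, np.uint8(234)) (255, np.uint8(234)) (256, np.uint8(235)) (257, np.uint8(234)) (258, np.uint8(235)) (259, np.uint8(235)) (260, np.uint8(235)) (261, np.uint8(235)) (262, np.uint8(234)) (263, np.uint8(234)) (264, np.uint8(235)) (265, np.uint8(235)) (
[... 2636 characters left out ...]
5) (349, 163)
handle col331 (100, 234) (101, 234) (102, 235) (103, 235) (104, 234) (105, 234) (106, 235) (107, 235) (108, 234) (109, 234) (110, 238) (111, 242) (112, 134) (113, 10) (114, 25) (115, 27) (116, 30) (117, 35) (118, 30) (119, 37) (120, 40) (121, 42) (122, 38) (123, 41) (124, 40) (125, 39) (126, 41) (127, 42) (128, 40) (129, 44) (130, 43) (131, 40) (132, 41) (133, 47) (134, 47) (135, 47) (136, 56) (137, 47) (138, 45) (139, 47) (140, 51) (141, 52) (142, 52) (143, 46) (144, 48) (145, 54) (146, 53) (147, 53) (148, 44) (149, 48) (150, 53) (151, 50) (152, 52) (153, 45) (154, 30) (155, 103) (156, 248) (157, 162) (158, 164) (159, 166) (160, 166) (161, 166) (162, 168) (163, 165) (164, 164)
```

```bash
python3 - <<'E'
import cv2
a=cv2.imread("pics/5.png");cv2.imwrite("pics/5b.png",cv2.resize(a[40:240,205:355],None,fx=4,fy=3,interpolation=cv2.INTER_CUBIC))
E
```

```text
(no output)
```

View pics/5b.png

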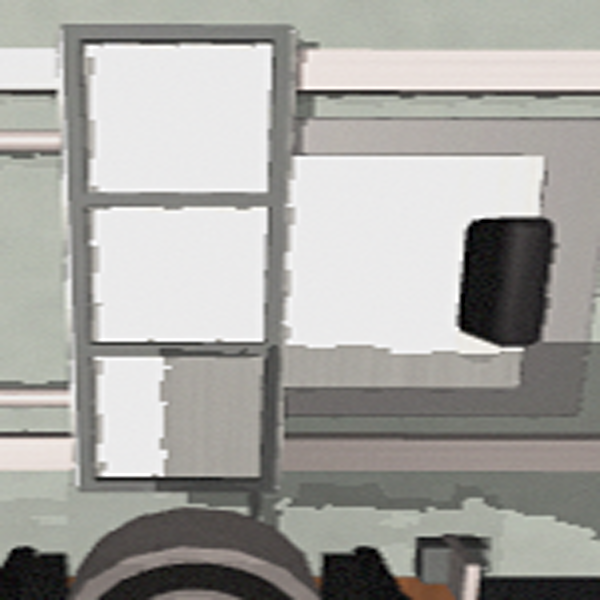

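```bash
python3 - <<'E'
from h import *
c=capture("wrist")
p=[ray(c,q,.04) for q in [(249.3,50.3),(249.4,105.9),(249.6,156.),(249.7,201.8)]]
for a in p: print(np.round(a,4))
print([np.linalg.norm(p[i+1]-p[i]) for i in range(3)])
m=np.mean(p,0);d=p[3]-p[0];print("B",m,"angle",np.degrees(np.arctan2(-d[0],d[1])))
for s,n in((-1,"A"),(0,"B"),(1,"C")): print(n,np.round(m+s*.057*Y,4))
print("handle pred",m-.09*X, proj(c,[*(m-.09*X)[:2],.079]))
s=sense()
print("mark plate top", np.round(ray(c,(321,226),.05),4), np.array(s["tcp_pos"]))
E
```

```text
[0.6331 0.0756 0.04  ]
[0.6278 0.1321 0.04  ]
[0.6224 0.1887 0.04  ]
[0.617  0.2458 0.04  ]
[np.float64(0.05679314370023086), np.float64(0.05679901275172507), np.float64(0.05737260652691165)]
B [0.62507246 0.16054832 0.04      ] angle 5.3714840542865385
A [0.6301 0.1038 0.04  ]
B [0.6251 0.1605 0.04  ]
C [0.62   0.2173 0.04  ]
handle pred [0.53542877 0.15254783 0.04      ] [336.84049621 134.42749951]
mark plate top [0.5258 0.2657 0.05  ] [0.61513244 0.22015042 0.19854226]
```

```bash
python3 -m creep '[[-4.5,-3.5,45,0,0,0,0],[0,0,45,0,0,0,0],[0,0,40,0,0,0,0],[0,0,15,0,0,0,0],[0,0,8,0,0,0,0],[0,0,0,0,0,0,0],[0,0,0,0,0,0,0],[0,0,2.5,0,0,0,0],[0,0,0,0,0,0,0],[0,0,0,0,0,0,0]]'; python3 -c "
from h import *
s=sense();print(s['wrist_force'],s['tcp_pos'])
c=capture('wrist');cv2.imwrite('pics/6.png',c['color'])"
```

```text
time_s: 9.2
tcp_pos: [0.62, 0.2171, 0.0432]
ee_rot: [[-0.996, -0.095, 0.0], [-0.095, 0.996, 0.0], [-0.0, 0.0, -1.0]]
wrist_force: [-0.6, -0.4, -0.9]
gripper_width: 0.475
[-0.62794161 -0.39838013 -0.86413661] [0.6200125  0.21710663 0.0432477 ]
```

View pics/6.png

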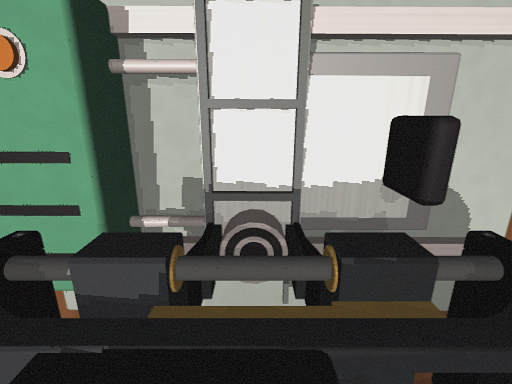

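The bearing at (253,245) is over cell C, centred between its fences at columns 205 and 303. I release it and go to the next.

```bash
python3 -m creep '[[0,0,0,0,0,0,1],[0,0,0,0,0,0,1],[0,0,0,0,0,0,1],[0,0,-40,0,0,0,1],[0,0,-57,0,0,0,1],[0,0,-60,0,0,0,1],[27,-52.5,0,0,0,0,1],[27,-52.5,0,0,0,0,1],[27,-52.5,0,0,0,0,1],[27,-52.5,0,0,0,0,1]]'; python3 -m creep '[[27,-52.5,0,0,0,0,1],[27,-52.5,0,0,0,0,1],[27,-52.5,0,0,0,0,1],[0,0,40,0,0,0,1],[0,0,40,0,0,0,1],[0,0,0,0,0,0,1],[0,0,0,0,0,0,1],[0,0,0,0,0,0,1],[0,0,0,0,0,0,1],[0,0,0,0,0,0,1]]'
cat >> h.py <<'E'
def rings(c,lo=18,hi=60):
    g=cv2.medianBlur(cv2.cvtColor(c["color"],cv2.COLOR_BGR2GRAY),3)
    r=cv2.HoughCircles(g[:240],cv2.HOUGH_GRADIENT,1.2,30,param1=120,param2=28,minRadius=lo,maxRadius=hi)
    return [] if r is None else r[0][:6]
E
python3 - <<'E'
from h import *
c=capture("wrist");cv2.imwrite("pics/7.png",c["color"])
s=sense();print(s["tcp_pos"],proj(c,[*s["tcp_pos"][:2],.024]))
for r in find_in("wrist","bearing_a_center"): print(round(r["p"],2),np.round(r["xy"]),np.round(ray(c,r["xy"],.018),4))
for r in rings(c): print(r,np.round(ray(c,r[:2],.024),4))
E
```

```text
time_s: 10.5
tcp_pos: [0.5314, -0.0038, 0.2005]
ee_rot: [[-0.995, -0.095, 0.001], [-0.095, 0.995, 0.0], [-0.001, -0.0, -1.0]]
wrist_force: [0.4, -1.2, -0.0]
gripper_width: 0.997
time_s: 11.75
tcp_pos: [0.4669, -0.1665, 0.1207]
ee_rot: [[-0.995, -0.095, 0.001], [-0.095, 0.995, -0.0], [-0.001, -0.0, -1.0]]
wrist_force: [0.3, 0.1, -0.5]
gripper_width: 0.995
[ 0.46675817 -0.16654261  0.12050422] [253.43533599 196.763744  ]
0.64 [254. 194.] [ 0.466  -0.1679  0.018 ]
[237.00002  33.       28.2    ] [ 0.4946 -0.3106  0.024 ]
[252.6     196.20001  18.72   ] [ 0.4677 -0.1671  0.024 ]
[105.00001  91.8      26.16   ] [ 0.6096 -0.2524  0.024 ]
```

View pics/7.png

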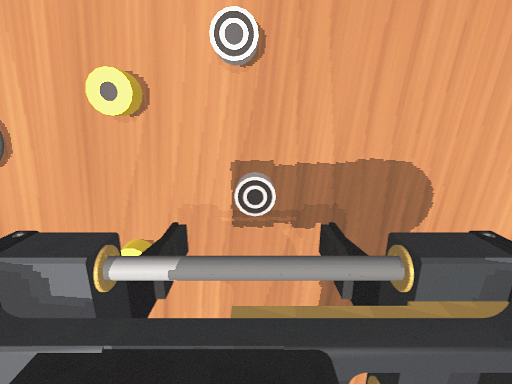

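The target grey bearing is at (255,195), right under the tool. The third is at (234,34). Picking now.

```bash
python3 -m creep '[[1,-1,45,0,0,0,1],[0,0,45,0,0,0,1],[0,0,22.5,0,0,0,1],[0,0,0,0,0,0,1],[0,0,0,0,0,0,0],[0,0,0,0,0,0,0],[0,0,0,0,0,0,0],[0,0,0,0,0,0,0],[0,0,0,0,0,0,0],[0,0,0,0,0,0,0]]'; python3 -m creep '[[0,0,0,0,0,0,0],[0,0,-48,0,0,0,0],[0,0,-48,0,0,0,0],[-27,44.5,-14,0,0,0,0],[-27,44.5,-14,0,0,0,0],[-27,44.5,-14,0,0,0,0],[-27,44.5,-14,0,0,0,0],[-27,44.5,-14,0,0,0,0],[-27,44.5,-14,0,0,0,0],[-27,44.5,-14,0,0,0,0]]'
python3 -c "
from h import *
capture('top');plan([.6251,.1605,.0432],1)"
```

```text
time_s: 13.1
tcp_pos: [0.4657, -0.1677, 0.0077]
ee_rot: [[-0.996, -0.095, 0.0], [-0.095, 0.996, -0.0], [-0.0, -0.0, -1.0]]
wrist_force: [-0.3, 0.1, 1.8]
gripper_width: 0.473
time_s: 14.35
tcp_pos: [0.6242, 0.1618, 0.201]
ee_rot: [[-0.996, -0.095, -0.002], [-0.095, 0.996, -0.0], [0.002, -0.0, -1.0]]
wrist_force: [0.8, -0.7, -1.2]
gripper_width: 0.475
off [  -3.4   -7.  -159.5] turn [0.13 0.37 0.59]
[5, -7, 159] [0.1, 0.4, 0.6]
```

```bash
python3 -m creep '[[0,0,0,0,0,0,0],[0,0,40,0,0,0,0],[0,0,40,0,0,0,0],[0,0,40,0,0,0,0],[0,0,20,0,0,0,0],[0,0,0,0,0,0,0],[0,0,0,0,0,0,0],[0,0,0,0,0,0,0],[0,0,0,0,0,0,0],[0,0,0,0,0,0,0]]'
python3 -c "
from h import *
c=capture('wrist');cv2.imwrite('pics/8.png',c['color']);plan([.6251,.1605,.0432],1)"
```

```text
time_s: 15.65
tcp_pos: [0.6245, 0.1604, 0.0621]
ee_rot: [[-0.996, -0.095, 0.001], [-0.095, 0.996, 0.0], [-0.001, 0.0, -1.0]]
wrist_force: [-0.5, 0.5, -0.4]
gripper_width: 0.468
off [  0.7   0.1 -18.7] turn [0.01 0.03 0.33]
[-1, 0, 19] [0.0, 0.0, 0.3]
```

View pics/8.png

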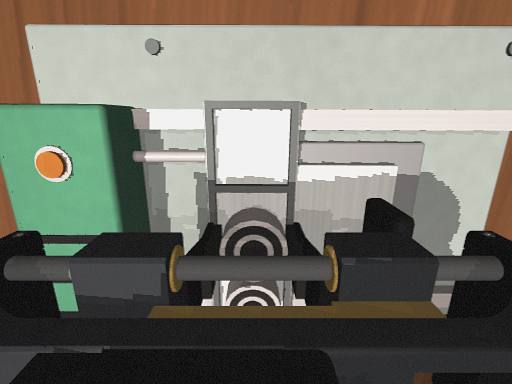

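The held bearing at (253,245) is in line over cell B, with the first behind it in C and cell A (252,147) still empty. I lower it, release and go to the third.

```bash
python3 -m creep '[[-0.5,0,15,0,0,0,0],[0,0,4,0,0,0,0],[0,0,0,0,0,0,0],[0,0,0,0,0,0,0],[0,0,0,0,0,0,1],[0,0,0,0,0,0,1],[0,0,0,0,0,0,1],[0,0,-45,0,0,0,1],[0,0,-55,0,0,0,1],[0,0,-55,0,0,0,1]]'; python3 -m creep '[[19,-51,0,0,0,0,1],[19,-51,0,0,0,0,1],[19,-51,0,0,0,0,1],[19,-51,0,0,0,0,1],[19,-51,0,0,0,0,1],[19,-51,0,0,0,0,1],[19,-51,0,0,0,0,1],[19,-51,0,0,0,0,1],[19,-51,0,0,0,0,1],[2,2,0,0,0,0,1]]';python3 -m creep '[[0,0,40,0,0,0,1],[0,0,40,0,0,0,1],[0,0,0,0,0,0,1],[0,0,0,0,0,0,1],[0,0,0,0,0,0,1],[0,0,0,0,0,0,1],[0,0,0,0,0,0,1],[0,0,0,0,0,0,1],[0,0,0,0,0,0,1],[0,0,0,0,0,0,1]]'
python3 - <<'E'
from h import *
c=capture("wrist");cv2.imwrite("pics/9.png",c["color"])
s=sense();print(s["tcp_pos"],proj(c,[*s["tcp_pos"][:2],.024]))
for r in find_in("wrist","bearing_a_center"): print(round(r["p"],2),np.round(r["xy"]),np.round(ray(c,r["xy"],.018),4))
for r in rings(c): print(r,np.round(ray(c,r[:2],.024),4))
p=c["color"][150:240,190:320]; g=cv2.cvtColor(p,cv2.COLOR_BGR2HSV)[...,1]<40
yy,xx=np.nonzero(g); print(g.sum(),np.percentile(xx,[1,50,99])+190,np.percentile(yy,[1,50,99])+150)
E
```

```text
time_s: 16.95
tcp_pos: [0.6247, 0.1602, 0.1993]
ee_rot: [[-0.996, -0.095, 0.0], [-0.095, 0.996, -0.0], [-0.0, -0.0, -1.0]]
wrist_force: [0.9, 0.9, -0.1]
gripper_width: 0.988
time_s: 18.2
tcp_pos: [0.4945, -0.3141, 0.1974]
ee_rot: [[-0.996, -0.089, -0.0], [-0.089, 0.996, -0.0], [0.0, -0.0, -1.0]]
wrist_force: [-0.1, 1.3, 0.1]
gripper_width: 1.001
time_s: 19.45
tcp_pos: [0.4958, -0.311, 0.1175]
ee_rot: [[-0.996, -0.095, -0.0], [-0.095, 0.996, 0.0], [0.0, 0.0, -1.0]]
wrist_force: [-0.4, -0.1, 0.6]
gripper_width: 1.003
[ 0.49582503 -0.31104296  0.11748161] [253.14189406 197.65124293]
[251.40001 197.40001  20.16   ] [ 0.4976 -0.3111  0.024 ]
1422 [232. 252. 271.] [175.21 196.   216.  ]
```

```bash
python3 -m creep '[[-1,0,45,0,0,0,1],[0,0,45,0,0,0,1],[0,0,19.5,0,0,0,1],[0,0,0,0,0,0,1],[0,0,0,0,0,0,0],[0,0,0,0,0,0,0],[0,0,0,0,0,0,0],[0,0,0,0,0,0,0],[0,0,0,0,0,0,0],[0,0,0,0,0,0,0]]'; python3 -m creep '[[0,0,-48,0,0,0,0],[0,0,-48,0,0,0,0],[-21.5,50,-12,0,0,0,0],[-21.5,50,-12,0,0,0,0],[-21.5,50,-12,0,0,0,0],[-21.5,50,-12,0,0,0,0],[-21.5,50,-12,0,0,0,0],[-21.5,50,-12,0,0,0,0],[-21.5,50,-12,0,0,0,0],[-21.5,50,-12,0,0,0,0]]'; python3 -m creep '[[0,0,0,0,0,0,0],[0,0,40,0,0,0,0],[0,0,40,0,0,0,0],[0,0,40,0,0,0,0],[0,0,18,0,0,0,0],[0,0,0,0,0,0,0],[0,0,0,0,0,0,0],[0,0,0,0,0,0,0],[0,0,0,0,0,0,0],[0,0,0,0,0,0,0]]'
python3 -c "
from h import *
c=capture('wrist');cv2.imwrite('pics/10.png',c['color']);plan([.6301,.1038,.0432],1)"
```

```text
time_s: 20.8
tcp_pos: [0.497, -0.311, 0.0082]
ee_rot: [[-0.996, -0.095, 0.0], [-0.095, 0.996, -0.0], [-0.0, -0.0, -1.0]]
wrist_force: [0.3, 0.3, 0.8]
gripper_width: 0.474
time_s: 22.05
tcp_pos: [0.6299, 0.1052, 0.1996]
ee_rot: [[-0.996, -0.095, -0.002], [-0.095, 0.996, -0.0], [0.002, -0.0, -1.0]]
wrist_force: [-0.4, 0.5, -1.4]
gripper_width: 0.476
time_s: 23.3
tcp_pos: [0.6304, 0.1036, 0.0626]
ee_rot: [[-0.996, -0.095, 0.001], [-0.095, 0.996, 0.0], [-0.001, 0.0, -1.0]]
wrist_force: [-0.9, 0.2, -1.5]
gripper_width: 0.475
off [ -0.2   0.2 -19.3] turn [0.01 0.04 0.33]
[0, 0, 19] [0.0, 0.0, 0.3]
```

```bash
python3 -m creep '[[0,0,15,0,0,0,0],[0,0,4.3,0,0,0,0],[0,0,0,0,0,0,0],[0,0,0,0,0,0,0],[0,0,0,0,0,0,1],[0,0,0,0,0,0,1],[0,0,0,0,0,0,1],[0,0,-45,0,0,0,1],[0,0,-55,0,0,0,1],[0,0,-57,0,0,0,1]]'; python3 -m creep '[[9,52.5,0,0,0,0,1],[9,52.5,0,0,0,0,1],[9,52.5,0,0,0,0,1],[9,52.5,0,0,0,0,1],[0,0,0,0,0,0,0.7],[0,0,0,0,0,0,0.6],[0,0,0,0,0,0,0.5],[0,0,0,0,0,0,0.5],[0,0,0,0,0,0,0.5],[0,0,0,0,0,0,0.5]]'
python3 - <<'E'
from h import *
c=capture("wrist");cv2.imwrite("pics/11.png",cv2.resize(c["color"][:250,130:430],None,fx=2.6,fy=2.4,interpolation=cv2.INTER_CUBIC))
s=sense();print(s["tcp_pos"],s["joints"])
for n,z in [("mark",.034),("pointer",.034),("bearing_a_center",.05),("handle",.07)]:
    for r in find_in("wrist",n): print(n,round(r["p"],2),np.round(r["xy"]),np.round(ray(c,r["xy"],z),4))
for r in rings(c,12,30): print(r,np.round(ray(c,r[:2],.058),4))
E
```

```text
time_s: 24.6
tcp_pos: [0.63, 0.1034, 0.2013]
ee_rot: [[-0.996, -0.095, -0.0], [-0.095, 0.996, -0.0], [0.0, -0.0, -1.0]]
wrist_force: [0.9, -0.2, 0.4]
gripper_width: 0.982
time_s: 25.85
tcp_pos: [0.5747, 0.3088, 0.1998]
ee_rot: [[-0.996, -0.094, 0.0], [-0.094, 0.996, -0.0], [-0.0, -0.0, -1.0]]
wrist_force: [-0.3, -0.2, 0.0]
gripper_width: 0.512
[0.57463626 0.30894158 0.19976405] [ 4.24418063e+01  2.55789720e+01  2.71191978e+00  1.28280145e-04
 -6.71333004e+01 -3.70383988e+01]
mark 0.63 [298. 159.] [0.5227 0.2762 0.034 ]
pointer 0.8 [253.  54.] [0.5888 0.1659 0.034 ]
bearing_a_center 0.87 [220.  40.] [0.6233 0.1598 0.05  ]
bearing_a_center 0.32 [253.  52.] [0.5882 0.1675 0.05  ]
handle 0.75 [258.  54.] [0.5833 0.1729 0.07  ]
[211.8   40.2   22.68] [0.6305 0.1621 0.058 ]
[219.00002  100.200005  15.96    ] [0.6199 0.2186 0.058 ]
```

View pics/11.png

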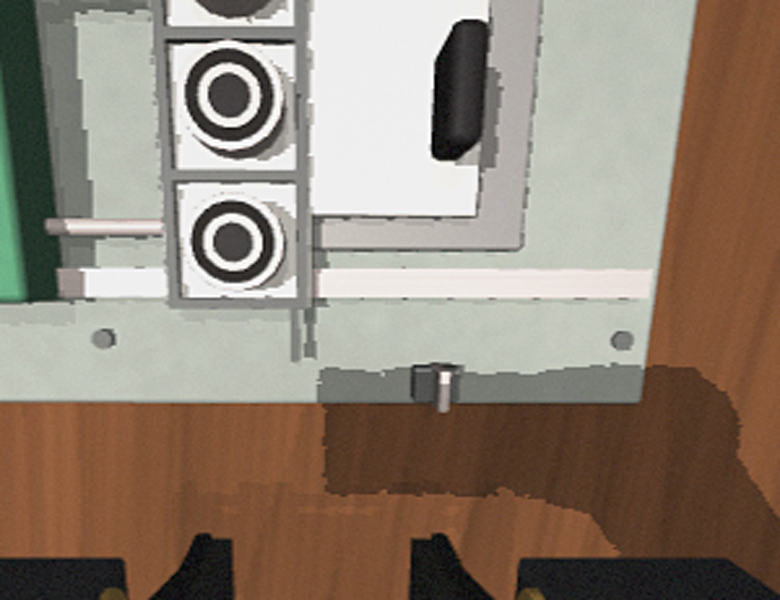

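Bearings sit in cells C (crop 235,240) and B (232,95), and the third shows in A at the top edge. The pointer is at crop (296,335..360) and the mark plate at crop (444,370..410). I flip the wrist so its camera can see the mark while gripping the handle.

```bash
python3 -c "
from h import *
c=capture('wrist')
a=ray(c,(243.8,149),.034)
for z in(.03,.034,.04,.05):
  b=ray(c,(300.8,162),z);print(z,(a-b)@X,(b-a)@Y)
"
python3 -m creep '[[0,0,0,0,0,-10.6,0.5],[0,0,0,0,0,-10.6,0.5],[0,0,0,0,0,-10.6,0.5],[0,0,0,0,0,-10.6,0.5],[0,0,0,0,0,-10.6,0.5],[0,0,0,0,0,-10.6,0.5],[0,0,0,0,0,-10.6,0.5],[0,0,0,0,0,-10.6,0.5],[0,0,0,0,0,-10.6,0.5],[0,0,0,0,0,-10.6,0.5]]'; python3 -m creep '[[0,0,0,0,0,-10.6,0.5],[0,0,0,0,0,-10.6,0.5],[0,0,0,0,0,-10.6,0.5],[0,0,0,0,0,-10.6,0.5],[0,0,0,0,0,-10.6,0.5],[0,0,0,0,0,-10.6,0.5],[0,0,0,0,0,-10.4,0.5],[0,0,0,0,0,0,0.5],[0,0,0,0,0,0,0.5],[0,0,0,0,0,0,0.5]]'
python3 - <<'E'
from h import *
import h
h.RT=np.column_stack([X,-Y,[0,0,-1]])
plan([.5354,.1525,.2],3)
E
```

```text
0.03 0.07059916509325334 0.016097732768953397
0.034 0.06988188324216557 0.015436281795984988
0.04 0.06880596046553387 0.014444105336532339
0.05 0.0670127558378143 0.012790477904111272
time_s: 27.4
tcp_pos: [0.5745, 0.3093, 0.1997]
ee_rot: [[0.371, -0.929, 0.0], [-0.929, -0.371, -0.0], [0.0, -0.0, -1.0]]
wrist_force: [0.1, 0.6, 0.3]
gripper_width: 0.499
time_s: 28.65
tcp_pos: [0.5745, 0.3092, 0.1997]
ee_rot: [[0.996, 0.093, 0.0], [0.093, -0.996, -0.0], [0.0, 0.0, -1.0]]
wrist_force: [-0.8, 0.3, 0.9]
gripper_width: 0.5
off [ -39.1 -156.7    0.3] turn [ 0.   -0.    0.25]
[-18, 51, 0] [0.0, -0.0, 0.1]
[-18, 51, 0] [0.0, -0.0, 0.1]
[-18, 51, 0] [0.0, -0.0, 0.1]
```

```bash
python3 -m creep '[[-18,51,0,0,0,0,0.5],[-18,51,0,0,0,0,0.5],[-18,50.5,0,0,0,0,0.5],[0,0,0,0,0,0,0.5],[0,0,30,0,0,0,0.5],[0,0,30,0,0,0,0.5],[0,0,0,0,0,0,0.5],[0,0,0,0,0,0,0.5],[0,0,0,0,0,0,0.5],[0,0,0,0,0,0,0.5]]'
python3 - <<'E'
from h import *
c=capture("wrist");cv2.imwrite("pics/12.png",c["color"])
s=sense();print(s["tcp_pos"],s["joints"],proj(c,s["tcp_pos"]))
for n,z in [("handle",.079),("mark",.034),("pointer",.034)]:
    for r in find_in("wrist",n): print(n,round(r["p"],2),np.round(r["xy"]),np.round(ray(c,r["xy"],z),4))
E
```

```text
time_s: 29.9
tcp_pos: [0.5357, 0.1527, 0.1408]
ee_rot: [[0.996, 0.095, 0.002], [0.095, -0.996, 0.001], [0.002, -0.001, -1.0]]
wrist_force: [-0.3, 0.1, 0.7]
gripper_width: 0.5
[0.53554966 0.15254402 0.14059216] [ 3.25774295e+01  1.96514086e+01 -1.59508994e+01  3.98711699e-03
 -5.43064811e+01  1.52846761e+02] [252.87711764 235.79591519]
handle 0.91 [308. 174.] [0.5792 0.1857 0.079 ]
mark 0.61 [247.  59.] [0.5185 0.2772 0.034 ]
pointer 0.76 [306. 177.] [0.5879 0.1736 0.034 ]
```

View pics/12.png

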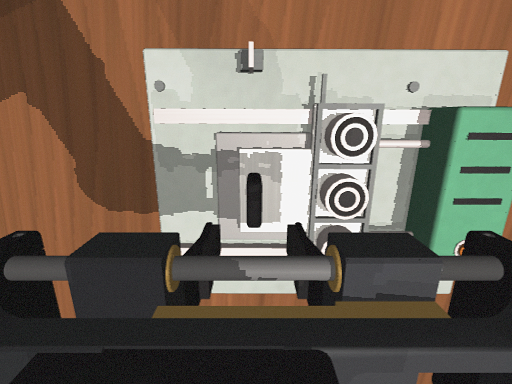

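The handle (254,200) is centred between the fingers at column 253. The mark plate is at (251,45) and the pointer near (313..318,75..100). Descending and gripping.

```bash
python3 -m creep '[[0,0,40,0,0,0,0.5],[0,0,40,0,0,0,0.5],[0,0,16,0,0,0,0.5],[0,0,0,0,0,0,0.5],[0,0,0,0,0,0,0],[0,0,0,0,0,0,0],[0,0,0,0,0,0,0],[0,0,0,0,0,0,0],[0,0,0,0,0,0,0],[0,0,0,0,0,0,0]]'
python3 - <<'E'
from h import *
c=capture("wrist");cv2.imwrite("pics/13.png",c["color"])
s=sense();print(s["tcp_pos"],s["gripper_width"],s["wrist_force"])
for z in (.034,.05): print(proj(c,[.5238,.2757,z]),proj(c,[.587,.265,z]))
g=cv2.cvtColor(c["color"],cv2.COLOR_BGR2GRAY)
for r in range(0,60,6): print(r,g[r,225:290:1].tolist() if r<1 else '')
E
```

```text
time_s: 31.35
tcp_pos: [0.5365, 0.1526, 0.0445]
ee_rot: [[0.995, 0.095, 0.003], [0.095, -0.995, 0.001], [0.003, -0.001, -1.0]]
wrist_force: [3.6, -1.5, 1.3]
gripper_width: 0.158
[0.53643291 0.15264017 0.04443762] 0.15748265936353542 [ 4.3013275  -1.22173152  2.20080815]
[251.43473284  27.86268232] [357.30167246  60.19450706]
[251.312968    18.01940117] [368.62358686  54.17966844]
0 [93, 93, 95, 100, 104, 98, 99, 100, 100, 97, 98, 96, 96, 94, 95, 98, 96, 96, 103, 173, 231, 225, 223, 226, 225, 228, 219, 145, 84, 93, 93, 97, 106, 105, 100, 99, 101, 100, 102, 106, 102, 107, 106, 102, 103, 104, 101, 100, 102, 100, 103, 100, 102, 100, 104, 102, 98, 100, 103, 97, 100, 98, 98, 98, 98]
6 
12 
18 
24 
30 
36 
42 
48 
54
```

```bash
python3 -m creep '[[-4,0,0,0,0,0,0],[-8,0,0,0,0,0,0],[-10,0,0,0,0,0,0],[-10,0,0,0,0,0,0],[-10,0,0,0,0,0,0],[-10,0,0,0,0,0,0],[-7,0,0,0,0,0,0],[-3,0,0,0,0,0,0],[0,0,0,0,0,0,0],[0,0,0,0,0,0,0]]'
python3 - <<'E'
from h import *
c=capture("wrist");cv2.imwrite("pics/14.png",c["color"])
s=sense();print(s["tcp_pos"],s["gripper_width"],s["wrist_force"],(np.array(s["tcp_pos"])-[.5365,.1526,.0445])@X)
cv2.imwrite("pics/14b.png",cv2.resize(c["color"][:150,290:470],None,fx=4.4,fy=4,interpolation=cv2.INTER_CUBIC))
for n in ("mark","pointer"):
    for r in find_in("wrist",n): print(n,round(r["p"],2),np.round(r["xy"]))
E
```

```text
time_s: 32.65
tcp_pos: [0.4759, 0.1472, 0.0445]
ee_rot: [[0.995, 0.095, 0.005], [0.095, -0.995, 0.002], [0.005, -0.001, -1.0]]
wrist_force: [8.4, -3.4, -0.7]
gripper_width: 0.153
[0.47591634 0.14712238 0.04443574] 0.15943913932981643 [ 8.45647384 -3.18622968 -0.57164556] -0.06083074420463945
mark 0.97 [351.  27.]
pointer 0.63 [344. 189.]
```

View pics/14b.png

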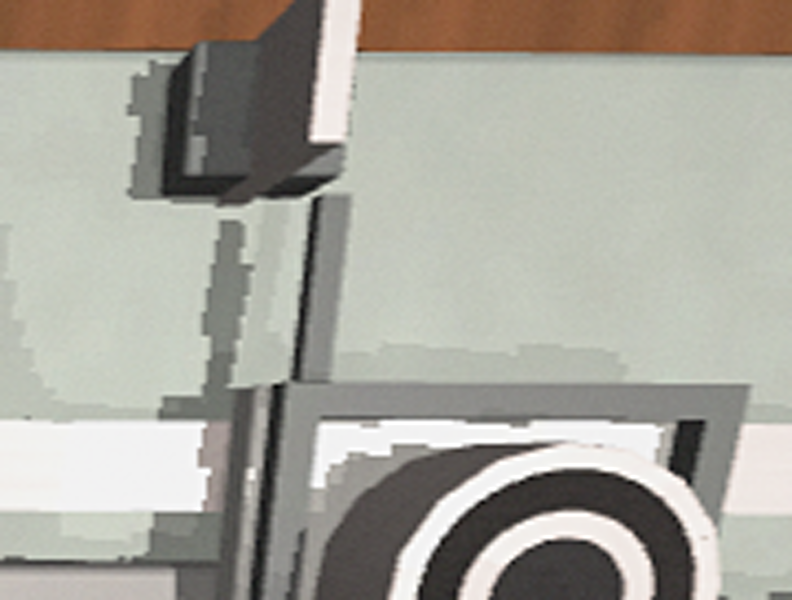

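The view shows the pointer tip at about px (366,49) and the near end of the mark plate's top face at about px (365,35). The plate top is higher than the pointer, so I need heights. I triangulate from the earlier views.

```bash
python3 - <<'E'
import cv2
def dump(n,r0,r1,c0,c1,st=1):
    g=cv2.imread(f"pics/{n}.png",0)
    print(n,"cols",c0,c1)
    for r in range(r0,r1,st): print(r,"".join("%3d"%(v//10) for v in g[r,c0:c1]))
dump(13,10,40,238,262,2)
dump(13,40,96,338,374,4)
dump(12,38,64,242,260,2)
dump(12,70,106,302,330,3)
dump(14,20,52,352,376,2)
E
```

```text
13 cols 238 262
10   7  7  7  6  7  8 17 23 22 22 22 22 23 22 15 10 11 11 10 11 11 10 11 11
12   7  7  7  7  7  8 17 23 22 22 22 22 22 22 15 11 12 11 12 12 12 12 12 12
14   7  7  7  7  7  8 16 23 22 22 22 22 22 22 15 11 11 12 12 12 12 11 11 12
16   7  7  8  7  7  8 16 23 22 22 22 22 22 22 15 12 12 12 12 12 12 12 12 12
18   8  7  7  7  7  8 17 23 22 22 22 22 22 22 15 11 12 12 12 12 12 12 12 12
20   8  7  7  7  7  8 17 23 22 22 22 22 23 22 15 11 12 12 12 12 12 12 12 12
22   7  7  7  7  7  8 17 23 22 22 22 22 22 22 15 12 12 12 12 12 12 12 12 12
24   7  7  7  7  7  8 17 23 22 22 22 22 22 22 15 12 12 12 12 12 12 12 12 12
26   7  7  7  7  7  8 17 23 23 22 23 22 23 22 15 12 12 12 12 12 12 12 12 12
28   7  7  8  7  7  7 15 23 22 22 22 22 22 22 16 12 12 12 12 12 12 12 12 12
30   7  8  7  7  7  7 15 23 22 22 22 22 22 22 16 12 12 12 12 12 12 12 12 12
32   7  7  7  7  7  6 15 23 23 22 22 22 23 22 16 11 12 12 12 12 12 12 12 12
34   8  7  7  7  7  7 13 21 20 20 20 20 20 18 12 12 12 12 12 12 12 12 12 12
36   7  8  7  7  7  7  7  6  6  6  6  5  5  7  9 12 12 12 12 12 12 12 12 12
38   7  7  8  7  8  
[... 4015 characters left out ...]
9 19 19 19 19 19
34   6  6  7  7  7  7  7  5 18 25 24 24 24 24 24 23 21 19 19 19 19 19 19 19
36   6  7  6  6  7  7  6  7  6  6  6  6  5  5  7 10 15 19 19 19 19 19 19 19
38   7  6  6  7  6  7  7  6  6  6  6  8 11 13 13 13 16 19 19 19 19 19 19 19
40   7  7  6  7  7  6  6  6  8 12 13 13 13 13 13 14 18 19 19 19 19 19 19 19
42   7  6  7  7  7  8 11 13 13 13 13 13 13 13 12 13 16 19 19 19 19 19 19 19
44   7  7  7  5  5  5  4  5  5  5  4  4  4  5 11 17 19 19 19 19 19 19 19 19
46   4  3  4  4  3  4  4  3  3  2  7 16 21 19 19 19 19 19 19 19 19 19 19 19
48   3  3  3  3  3  3  3  8 16 21 18 15 16 16 16 16 16 17 18 19 19 19 19 19
50  19 19 19 19 20 20 20 20 16  2  7 12 13 13 13 13 12 15 18 19 19 19 19 19
```

```bash
cat > tri.py <<'E'
from h import *
from scipy.optimize import least_squares
c=capture("wrist");s=sense()
Rt=np.array(s["ee_rot"]);Rc=np.array(c["R"]);o=-Rc.T@np.array(c["t"])
rel=Rt.T@(o-np.array(s["tcp_pos"])); Rrel=Rc@Rt
def cam(p,R):
    R=np.array(R);q=dict(c);q["R"]=Rrel@R.T;q["t"]=-q["R"]@(np.array(p)+R@rel);return q
c12=cam([.53555,.15254,.14059],[[.996,.095,.002],[.095,-.996,.001],[.002,-.001,-1]])
c13=cam([.53643,.15264,.04444],[[.995,.095,.003],[.095,-.995,.001],[.003,-.001,-1]])
c14=cam([.47592,.14712,.04444],[[.995,.095,.005],[.095,-.995,.002],[.005,-.001,-1]])
def tri(obs):
    f=lambda x:np.concatenate([proj(k,x)-q for k,q in obs])
    r=least_squares(f,[.55,.26,.04]);return r.x,r.fun
E
python3 - <<'E'
from tri import *
m,e=tri([(c13,(248.2,34.8)),(c14,(364.4,35.2))]);print("plate near top",m,e)
p,e=tri([(c12,(324.8,74.5)),(c13,(366.4,48.3))]);print("pointer home",p,e)
for z in(.032,.034,.036,.038):
    q=ray(c14,(366.3,48.3),z); print(z,"ptr now",np.round(q,4),"gap X",(q-m)@X*1000,"gap Y",(m-q)@Y*1000, "home",(ray(c13,(366.4,48.3),z)-m)@X*1000)
E
```

```text
plate near top [0.52251729 0.26818394 0.04881638] [-4.81891351e-06  3.75390214e-03  9.01990836e-06 -3.76179937e-03]
pointer home [0.59053835 0.27127396 0.03473904] [-0.30961401 -0.51767603  0.1940757   0.32457564]
0.032 ptr now [0.5306 0.2663 0.032 ] gap X 7.887344312769841 gap Y 2.579199460844954 home 68.64742213436534
0.034 ptr now [0.5299 0.2658 0.034 ] gap X 7.123286157796494 gap Y 3.020155368827613 home 67.88743966199657
0.036 ptr now [0.5292 0.2653 0.036 ] gap X 6.359228002823257 gap Y 3.4611112768102807 home 67.12745718962779
0.038 ptr now [0.5284 0.2648 0.038 ] gap X 5.59516984785002 gap Y 3.902067184792949 home 66.36747471725914
```

```bash
python3 -m creep '[[-2,0,0,0,0,0,0],[-3,0,0,0,0,0,0],[-1.9,0,0,0,0,0,0],[0,0,0,0,0,0,0],[0,0,0,0,0,0,0],[0,0,0,0,0,0,0],[0,0,0,0,0,0,0],[0,0,0,0,0,0,0],[0,0,0,0,0,0,0],[0,0,0,0,0,0,0]]'
python3 - <<'E'
from tri import *
cv2.imwrite("pics/15.png",c["color"])
print(s["tcp_pos"],s["wrist_force"],s["gripper_width"],"pulled",(np.array(s["tcp_pos"])-[.5365,.1526,.0445])@X)
g=cv2.cvtColor(c["color"],cv2.COLOR_BGR2GRAY)
for r in range(28,56,2): print(r,"".join("%3d"%(v//10) for v in g[r,354:390]))
E
```

```text
time_s: 34.1
tcp_pos: [0.4693, 0.1466, 0.0444]
ee_rot: [[0.995, 0.095, 0.005], [0.095, -0.995, 0.002], [0.005, -0.001, -1.0]]
wrist_force: [9.6, -3.2, -1.4]
gripper_width: 0.159
[0.46923509 0.14652677 0.04444067] [ 8.62071721 -2.83957689 -1.32071852] 0.16042586857399876 pulled -0.06753849128440671
28   8  8  7  7  7  7  7  7  6  6  7  7  7  7  7  7  7  7  6 11 21 24 23 23 23 23 23 23 20 19 19 19 19 19 19 19
30   8  8  8  7  7  7  6  7  7  6  7  7  7  7  6  6  7  6  6 14 23 23 23 23 23 23 23 22 19 19 19 19 19 19 19 19
32   8  8  7  7  7  7  7  7  7  7  7  7  7  7  7  6  7  6  6 18 24 23 23 23 23 23 23 22 19 19 19 19 19 19 19 19
34   8  8  8  7  7  6  7  7  6  7  6  7  7  7  7  7  6  6  8 19 25 24 24 24 24 24 23 20 19 19 19 19 19 19 19 19
36   8  8  7  7  7  7  7  7  7  7  6  7  6  6  6  7  7  6  6  6  6  5  5  5  7 14 19 19 19 19 19 19 19 19 19 19
38   8  8  8  8  7  6  6  7  7  7  7  7  7  6  6  7  7  6  6  6  6  8 11 13 13 16 20 20 19 19 19 19 19 19 19 19
40   7  8  8  8  7  6  6  6  7  6  7  6  7  6  7  7  6  7  8 12 13 13 13 13 14 18 20 19 19 19 19 19 19 19 19 19
42   8  8  8  8  7  6  7  6  7  7  7  6  7  7  6  8 12 14 14 13 13 13 13 13 14 18 20 20 19 19 19 19 19 19 19 19
44   3  4  4  5  6  6  7  7  7  6  7  7  6  6  5  5  5  5  5  4  5  4  6 11 17 20 19 19 19 19 19 19 19 19 19 19
46   6  7  7  7  7  7  7  7  7  6  4  4  4  5  4  4  3  3  3  8 16 20 20 20 19 19 19 19 19 19 19 19 19 19 19 19
48   6  6  7  6  6  6  5  3  4  7  9  9  9  8  8  7  9 16 20 20 19 19 19 19 19 19 19 19 19 20 19 19 19 19 19 19
50   6  6  9 17 21 19 14  3  7 12 14 13 13 13 13 15 19 20 19 20 20 19 19 19 19 19 19 19 19 20 19 20 20 19 19 19
52  20 20 20 20 20 19 13  2  7 12 13 13 13 13 13 16 20 19 20 19 20 19 19 19 19 19 19 19 19 19 19 19 19 19 20 19
54  20 20 20 19 20 18 10  3  9 14 13 13 14 13 14 17 19 19 19 19 19 19 19 19 19 19 19 20 20 19 19 19 19 19 19 19
```

```bash
python3 - <<'E'
from tri import *
m,e=tri([(c13,(248.2,34.8)),(c14,(364.4,35.2)),(c,(377.0,35.2))]);print("plate near top",m,e)
for z in(.033,.034,.035,.036):
    q=ray(c,(366.2,48.3),z); print(z,"gap X",(q-m)@X*1000,"gap Y",(m-q)@Y*1000)
m2=m.copy();m2[2]=.034;print("plate end at z34",proj(c,m2))
t=capture("top");im=t["color"];cv2.imwrite("pics/16.png",im)
sc=capture("scene")["color"];cv2.imwrite("pics/17.png",sc)
a=cv2.resize(im[150:230,160:260],None,fx=4,fy=4,interpolation=cv2.INTER_CUBIC)
w=cv2.resize(c["color"][:240,290:490],None,fx=2,fy=2,interpolation=cv2.INTER_CUBIC)
h_=np.zeros((480,800,3),np.uint8);h_[:320,:400]=a;h_[:480,400:]=w;cv2.imwrite("pics/18.png",h_)
E
```

```text
plate near top [0.52253079 0.26821396 0.04908856] [-0.0160908  -0.23104376  0.19784058 -0.24391876 -0.18250822  0.47616756]
0.033 gap X 1.3165051902335154 gap Y 2.4298054106514018
0.034 gap X 0.9345746123444455 gap Y 2.6503502162620096
0.035 gap X 0.5526440344553707 gap Y 2.8708950218726725
0.036 gap X 0.17071345656618522 gap Y 3.0914398274833252
plate end at z34 [365.15104676  43.17767545]
```

I have no pictures left to view, so the last check is numeric. It compares the bearing positions after the pull with the displaced cells.

```bash
python3 - <<'E'
from tri import *
d=(np.array(s["tcp_pos"])-[.5365,.1526,.0445])@X
print("pull",d,"force",s["wrist_force"],"t",s["time_s"])
cells={n:np.array([*p,.058])+d*X for n,p in dict(A=(.6301,.1038),B=(.6251,.1605),C=(.62,.2173)).items()}
for nm in("wrist","top","scene"):
    q=capture(nm);g=cv2.medianBlur(cv2.cvtColor(q["color"],cv2.COLOR_BGR2GRAY),3)
    for n,p in cells.items(): print(nm,n,"predicted px",np.round(proj(q,p),1))
    for r in find_in(nm,"bearing_a_center"): print(nm,"found",round(r["p"],2),np.round(r["xy"],1))
    if nm=="wrist":
        r=cv2.HoughCircles(g[:240],cv2.HOUGH_GRADIENT,1.2,20,param1=120,param2=30,minRadius=12,maxRadius=60)
        for k in ([] if r is None else r[0][:8]): print("ring",k,np.round(ray(q,k[:2],.058),4), "C off mm",np.round((ray(q,k[:2],.058)-cells["C"])*1000,1))
E
```

```text
pull -0.06752670789589417 force [ 8.63144272 -3.58696873 -0.84435606] t 34.35
wrist A predicted px [385.  322.6]
wrist B predicted px [398.5 245.7]
wrist C predicted px [414.7 152.2]
wrist found 0.88 [394.8 226.7]
wrist found 0.21 [344.7 189.6]
ring [403.80002  163.8       59.280003] [0.5484 0.2044 0.058 ] C off mm [-4.4 -6.9 -0. ]
ring [406.2 139.8  47.4] [0.5464 0.2175 0.058 ] C off mm [-6.4  6.2 -0. ]
ring [430.2     161.40001  54.     ] [0.5628 0.2071 0.058 ] C off mm [10.  -4.2 -0. ]
ring [383.40002 150.6      46.08   ] [0.5353 0.2105 0.058 ] C off mm [-17.5  -0.8  -0. ]
ring [395.40002   72.600006  57.96    ] [0.5323 0.25   0.058 ] C off mm [-20.5  38.7  -0. ]
ring [319.80002  179.40001   52.680004] [0.503  0.1911 0.058 ] C off mm [-49.8 -20.2  -0. ]
ring [429.00003 137.40001  32.88   ] [0.5584 0.2199 0.058 ] C off mm [ 5.7  8.6 -0. ]
ring [372.6     203.40001  30.12   ] [0.536  0.1798 0.058 ] C off mm [-16.7 -31.5  -0. ]
top A predicted px [238.8 192.6]
top B predicted px [219.9 194.5]
top C predicted px [201.  196.5]
top found 0.21 [236.8 188.7]
scene A predicted px [267.1 191.6]
scene B predicted px [280.6 186.6]
scene C predicted px [293.8 181.6]
scene found 0.6 [280.7 188.5]
```

```bash
python3 - <<'E'
from tri import *
g=cv2.cvtColor(c["color"],cv2.COLOR_BGR2GRAY)
n,l,st,ce=cv2.connectedComponentsWithStats((g[:232]<70).astype(np.uint8))
for i in range(1,n):
    if st[i,4]>150 and abs(ce[i][0]-412)<40: print("dark",st[i].tolist(),ce[i].round(1),np.round((ray(c,ce[i],.058)-[.5528,.2112,.058])*1000,1))
t=cv2.imread("pics/16.png",0)
for r in range(182,206): print(r,"".join("%3d"%(v//10) for v in t[r,190:252]))
sc=cv2.imread("pics/17.png",0)
for r in range(172,202): print(r,"".join("%3d"%(v//10) for v in sc[r,255:310]))
E
```

```text
dark [384, 118, 63, 62, 1455] [415.2 147.8] [-0.4  2.5 -0. ]
dark [401, 135, 30, 30, 689] [415.8 149.4] [ 0.1  1.7 -0. ]
dark [354, 177, 82, 13, 199] [403.9 187.1] [ -1.  -20.1  -0. ]
dark [377, 220, 47, 12, 327] [401.1 225.7] [  3.3 -43.6  -0. ]
182  18 17 23 23 23 24 19 13 19 18 16 14 24 17 17 19 18 18 19 18 18 18 18 18 18 18 18 18 18 18 18 19 18 19 19 19 19 19 18 18 18 19 19 15 18 24 12 18 18 19 18 19 24 23 23 23 19 18 19 18 18 18
183  18 18 20 23 23 23 20 13 19 18 17 12 23 17 11 19 19 18 18 18 18 19 19 18 18 18 18 18 18 19 19 19 19 18 17 17 18 18 17 18 18 18 17 13 15 24 13 16 17 18 14 16 18 18 16 16 15 14 19 18 18 18
184  18 18 22 23 23 23 24  9 19 19 18 11 22 18  6 20 19 19 19 19 19 19 19 19 18 18 17 18 18 18 19 19 18 14 14 12 14 15 15 17 14 14 13 17 13 17 15 17 14 13 10 10 10 10 10 10 10 12 19 18 18 18
185  18 18 20 23 23 23 24  9 19 19 19 14 20 20  7 19 18 18 18 18 19 18 18 17 14 16 12 14 16 16 16 15 16 16 18 16 16 16 14 14 10 10 11 10 10 10  9 10 10 10  9  8 11 15 15 14 11 12 17 18 18 18
186  18 18 20 23 23 23 24 11 19 19 18 13 19 21  7 15 12 14 15 14 17 13 14 12 18 18 16 16 
[... 8130 characters left out ...]
14 13 21 24 24 24 23
198  22 20 15 10  9 12 19 23 20 14 13 13 14 14 14 14 14 17 23 25 25 20 13 13 13 14 15 16 17 18 17 15 15 16 17 17 17 16 15 13 15 17 15 13 16 22 23 22 18 13 15 22 24 24 24
199  22 22 18 12 10 10 15 22 23 20 16 15 15 14 15 16 18 20 23 23 18 13 13 15 16 17 19 18 16 16 16 15 16 17 16 15 13 15 16 17 20 22 20 16 13 17 22 23 21 16 12 18 23 24 24
200  22 22 20 15 11 11 12 16 23 24 23 23 21 20 19 19 19 19 17 14 14 15 16 18 19 17 14 16 17 17 18 16 16 15 14 15 17 20 22 22 22 22 22 20 16 14 18 23 23 21 16 13 19 24 24
201  22 22 22 18 13 10  9 11 17 23 25 25 24 23 21 16 12 13 16 16 17 18 18 15 16 16 15 15 17 17 16 14 14 17 19 21 22 22 22 22 22 22 22 22 19 13 13 18 23 24 21 16 14 20 24
```

All three bearing cores match the predicted cell positions: the scene camera shows (267,191), (281,186) and (295,181), each within about 1 px of prediction. The pointer is within 1 mm of the mark and the grip is holding.

```bash
python3 -c "
from station import *
print(finish_job());s=sense();print(s['time_s'],s['tcp_pos'],s['gripper_width'])"
```

```text
the job is handed in; nothing more can be done
None
the job is handed in; nothing more can be done
```

The job is handed in. The three grey bearings are in cells A, B and C, placed with the tray home. The tray is pulled out about 67.5 mm to the mark, and the gripper was still holding the handle when I handed in. I never went near the spray can, pulley, wrench or the yellow look-alikes. The last clock reading before hand-in was about 34 s of the 72 s allowed.

**Bearings:** after the pull, all three were within about 1 px of their predicted cell centres in the scene view. A and C also matched in the top view, to about 1.5 px. From the wrist camera, C read about 2 mm off centre. A circle-fit check on that same picture gave scattered, unusable results, so I used the bearings' dark centres instead.

**Pointer and mark:** the estimates put the pointer 0.2 to 0.9 mm short of the mark, depending on the pointer height I assumed. Two earlier measurements gave a full pull of 67 to 68 mm, so I left the tray there.

**Handle:** the gripper opening was 0.16, which fits the 14 mm handle. The wrist force was about 9 N against the spring.

I had used all 12 picture views, so these last checks are numerical. I did not look at the final pose in a picture, and the hand-in reported no verdict.

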